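# Open the wide push-to-open chisel cabinet

### The job

Open the wider of the two small wooden chisel cabinets on the carving bench. Its door has no handle: press its free edge (opposite the brass hinge) in until the catch lets go, take your hand away so that it springs ajar, then reach behind the door's edge and swing it wide open, about square to the cabinet's front or farther. Leave the narrow cabinet shut.

Things in the scene. Friction and masses are not known exactly. Their poses are not given: they have to be found in the camera images.
- wide_cabinet: Cabinet to open: dark wooden box 140 deep (x), 180 wide (y), 150 high, fixed to the bench, left or right of the narrow one, turned up to 17 deg. Origin: centre of its underside, on the bench. Own -x points out of its front, towards the robot; z up. The front is one flat handleless wooden door; catch, pin and pusher lie below z = 50, nothing else is behind the door within 20 mm of the front rim.
- wide_door_hinge (a point): Point on the wide door's upright hinge axis (brass strip), at its top: cabinet x = -85, y = +90, z = 150. The door is 180 wide, 12 thick, z 4 to 150, level with the box's top, no overhang. Shut: outer face x = -97, back x = -85, then a 15 mm gap to the box's front rim (x = -70); free edge y = -90. Fingers pointing down can press its face just below the top and, once it is ajar, go down behind it.
- wide_door (a joint): Hinge angle of the wide door, rad: 0 shut, negative pressed in (stop -0.067), positive swinging out of the front, clockwise from above; 1.57 square, stop 1.9. Pressed past -0.042 (6 mm, 5 to 10 N, at 140 mm from the hinge) the catch lets go; hand drawn back, a damped pusher swings it to about 0.45 within 2 s. Then it turns freely and stays where left (0.04 N m). The catch does not engage again.
- narrow_cabinet: Bystander, to be left shut: the same kind of cabinet, 140 deep (x), 110 wide (y), 150 high, same axes and origin (centre of its underside), its door's outer face also at x = -97. At least 60 mm are free between the two cabinets.
- narrow_door (a joint): Hinge angle of the narrow cabinet's door, rad: 0 shut, positive open. It has the same push catch, which must not be set off.

How it is judged:
By the outcome, as a careful person would: the job done as asked, in the order asked, and still so for the second after the job is handed in, with the robot touching nothing.
It also fails if it takes over 43 s, if anything falls off the work surface, if the arm or the gripper's body presses on something with over 40 N, if the wrist force passes 120 N, or if a joint passes its speed limit or range.

### The arm

A 7-joint arm with a two-finger parallel gripper is mounted at the origin on the work surface. World frame = base frame: x ahead of the robot, y to its left, z up, the work surface at z = 0. Lengths are in m, angles in rad, forces in N, time in s.
With the tool pointing down it reaches from about 0.425 to 0.925 m from the base axis. Payload 6.8 kg.
Tool frame: the origin (TCP) lies on the centre line of the jaws, within the pads' length; the fingertips stand 8 mm ahead of it and the grasp point (between the pads) lies 11 mm behind it (bot.tips_ahead is the distance from the TCP to the fingertips, in m); z points along the fingers, y is the line along which they close (so a half turn about z gives the same grasp; the last joint's range is limited). The gripper opens to 85 mm and grips with 20 to 120 N. Pads are 22 mm wide; open, the fingers measure 114 mm over their backs; the gripper's body (76 mm by 85 mm) begins 54 mm behind the grasp point. The pads swing forward as they close: fully open they stand 13 mm farther back than shut.
Start: joints at [-0.108, 0.477, 0.022, 1.555, -0.011, 1.109, -0.083], TCP at [0.675, 0, 0.239] pointing down, gripper open.
Joint ranges: [-2.96, 2.96], [-0.34, 2.1], [-1.41, 1.46], [0.24, 2.44], [-1.37, 4.51], [0.17, 1.92], [-2.96, 2.96]. Speed limits (rad/s): [2.39, 2.39, 3.14, 3.14, 3.14, 3.14, 3.14].

### API

Orientations are given as a unit quaternion [w, x, y, z].
In Python, from station import bot gives the robot as it stands.
- The arm moves only by the tool send_rows, never from a script. Its argument "deltas" is text: rows parted by semicolons, each of 4 numbers parted by spaces: the shift along the tool's x, y, z in m, then the turn about the tool's z in degrees. In form: x y z spin; .... A call has 1 to 5 rows; each row is the pose to reach, as a shift and turn from the pose commanded when the call began, along the tool's axes at that moment; what a row does not reach only later rows make up. A row lasts 1/10 s, in which the tool goes at most 50 mm and 8.59 degrees, less where a joint would pass 70% of its speed; a pose out of reach is approached as far as the arm can. A call with a gripper value outside its range is refused whole. "claw" is the opening, from 0 (shut) to 1 (fully open), set as the call begins (left out, the last holds). The fingers move at their own pace and stop on an object; "force" is the grip in N (left out, the last holds). Time passes only in rows, so rows that repeat a pose let the fingers close. It gives the time, the measured TCP pose, the force, the opening and the grip force at its end, in the units of the state.
- bot.get_obs(): the state, without advancing time (a new reading comes with each control period).
- bot.read_camera(name): name is "scene" or "side" or "wrist"; returns a dict with "img" (420x560x3 uint8, red, green, blue), "depth" (420x560 float32, m along the optical axis (not along the pixel's ray), 0 where there is no reading), "fx", "fy", "cx", "cy" (pixels), "camera_from_world" (4x4, takes a point from world to camera coordinates). Camera axes: x right, y up, looking along -z (the intrinsics and any distortion apply to the point x, -y, -z); pixel columns grow to the right and rows downward; lengths in m; the calibration is good to about 2 mm. A picture is of the moment at which its call begins.
- bot.hand_in(): hands the job in; it is judged then, once.
Trained networks look in a picture, given as the dict that the camera call returned (one of the last four; its "shot" number tells which), for a name from the list of things; names that differ only in an ending like _2 or _b are one class to them, and where a whole thing is asked for, a point or a joint stands for the part that bears it (a point fixed in the world has none). Each returns a list of dicts, best first, with "confidence" (0 to 1); they miss things now and then, are a little off and sometimes report something else, mostly with a low value. They report only what shows in the picture. A call takes as long as a camera call.
- bot.masks_of(picture, query): "mask" (420x560 bool, what is visible of it).
- bot.landmark_of(picture, query): "xyz" ([x, y, z] in m, in world coordinates, good to about 4 mm: a listed point, or the origin of a listed thing).
The state is a dict: "t": time; "q": joint angles; "joint_vel": joint speeds; "joint_torque": joint torques, N m; "eef_pos": TCP position; "tool_rot": TCP orientation; "contact_force": force on the tool from outside, world axes, zero at the start; "torque": the same for the moment, N m; "gripper_width": opening from 0.0 (shut) to 1.0 (fully open); "grasp_force": force on a finger pad.
Only numpy, scipy, OpenCV 4.12 (cv2) and the standard library are available. Lean on these libraries where they do the work, as an engineer would, in place of code of your own. Each camera call takes 0.05 s, during which the arm holds its last target. There are 200 camera calls.

## Working session

There is one attempt and no reset: what is moved stays moved. The work goes in short steps, Python scripts to look and compute and a tool call to move; the robot and the scene stay as the last step left them, time stands still between calls to the robot, and variables do not carry over. Pictures are saved under pics/ and viewed, at most 10 in all, crops included, and the job is handed in when it is done.

Besides the shell and the picture viewer there is one more tool, called after ">>>" in YAML: its name, and indented under it one key for each argument. send_rows: Moves the arm, as the interface text tells. Its arguments: {"type":"object","properties":{"deltas":{"type":"string"},"claw":{"type":"number"},"force":{"type":"number"}},"required":["deltas"]}

```bash
ls; mkdir -p pics; cat > h.py <<'E'
import numpy as np,cv2
from station import bot
def cloud(p):
    d=p["depth"];v,u=np.indices(d.shape)
    c=np.stack([(u-p["cx"])/p["fx"]*d,-(v-p["cy"])/p["fy"]*d,-d,np.ones_like(d)],-1)
    return (c@np.linalg.inv(p["camera_from_world"]).T)[...,:3]
E
python3 - <<'E'
from h import *
np.set_printoptions(precision=4,suppress=True)
o=bot.get_obs();print(o["t"],o["eef_pos"],o["tool_rot"])
ims=[]
for n in("scene","side"):
    p=bot.read_camera(n);ims.append(p["img"]);c=cloud(p)
    for q in("wide_cabinet","wide_door_hinge","narrow_cabinet"):
        for r in bot.landmark_of(p,q)[:2]:print(n,q,r["xyz"],r["confidence"])
    for q in("wide_cabinet","narrow_cabinet"):
        for r in bot.masks_of(p,q)[:2]:
            m=r["mask"]&(p["depth"]>0);P=c[m];T=P[abs(P[:,2]-.15)<.006]
            print(n,q,"conf",r["confidence"],m.sum(),len(T))
            if len(T)>50:
                rc=cv2.minAreaRect((T[:,:2]*1000).astype(np.float32));print(rc,cv2.boxPoints(rc).tolist())
    cv2.imwrite(f"pics/{n}.png",p["img"][...,::-1])
E
```

```text
pics
0.0 [ 0.6744 -0.      0.2383] [-0.0006  0.7071  0.7071 -0.0007]
scene wide_cabinet [0.711, -0.2092, -0.001] 0.82
scene wide_door_hinge [0.6003, -0.1444, 0.1499] 0.58
scene narrow_cabinet [0.7163, 0.1608, 0.0007] 0.75
scene wide_cabinet conf 0.83 10687 9337
((695.4536743164062, -208.86343383789062), (168.0205535888672, 187.22706604003906), 15.283028602600098) [[589.739013671875, -140.7045440673828], [639.0897216796875, -321.3104248046875], [801.1683349609375, -277.0223388671875], [751.817626953125, -96.41644287109375]]
scene wide_cabinet conf 0.6 370 175
((620.6312866210938, 169.94493103027344), (11.881546020507812, 67.18193817138672), 4.283651351928711) [[612.1980590820312, 202.99832153320312], [617.2161254882812, 136.00405883789062], [629.0645141601562, 136.89154052734375], [624.0464477539062, 203.88580322265625]]
scene narrow_cabinet conf 0.94 5650 4007
((699.1506958007812, 160.78021240234375), (167.04811096191406, 118.41857147216797), 4.5841803550720215) [[611.16162109375, 213.12452697753906], [620.6260986328125, 95.08478546142578], [787.1397705078125, 108.43589782714844], [777.67529296875, 226.47564697265625]]
side wide_cabinet [0.7102, -0.2075, 0.0004] 0.85
side wide_door_hinge [0.6039, -0.1437, 0.1494] 0.96
side narrow_cabinet [0.7174, 0.1603, 0.0036] 0.82
side wide_cabinet conf 0.85 6710 1836
((695.0941772460938, -207.507080078125), (167.26922607421875, 190.52938842773438), 15.353483200073242) [[589.2208251953125, -137.78652954101562], [639.66796875, -321.51605224609375], [800.967529296875, -277.2276306152344], [750.5203857421875, -93.49810791015625]]
side narrow_cabinet conf 0.95 11638 6074
((699.0560302734375, 161.31968688964844), (167.85360717773438, 118.44734954833984), 3.8202364444732666) [[611.369873046875, 214.82003784179688], [619.2615966796875, 96.63587188720703], [786.7421875, 107.8193359375], [778.8504638671875, 226.00350952148438]]
```

View pics/scene.png

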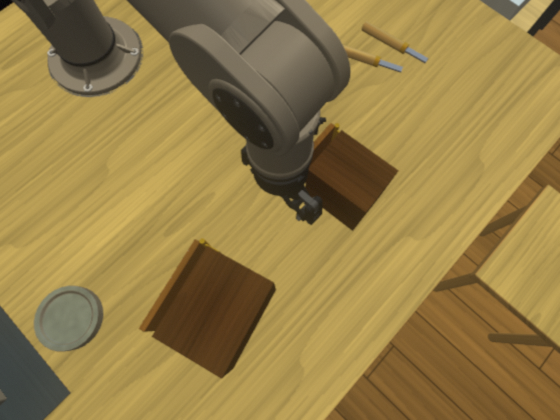

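>>> send_rows:
  deltas: "-0.05 -0.02 0 -8; -0.1 -0.04 0 -15.3; -0.15 -0.06 0 -15.3; -0.2 -0.08 0 -15.3; -0.24 -0.085 0 -15.3"
  claw: 0

```text
t: 1.1
eef_pos: [0.5895, -0.2363, 0.2397]
tool_rot: [-0.0, 0.607, 0.795, 0.0]
contact_force: [1.2, -0.2, -0.3]
gripper_width: 0.142
grasp_force: 0.0
```

The picture shows the wide cabinet at about px (210,310), its door running from the brass hinge at (205,243) to the free edge at (147,330). The narrow cabinet is at (350,175), and a plate sits at (68,318), off to the side.

>>> send_rows:
  deltas: "-0.04 -0.013 0 0; -0.06 -0.013 0.03 0; -0.06 -0.013 0.075 0; -0.06 -0.013 0.111 0; -0.06 -0.013 0.111 0"

```text
t: 1.6
eef_pos: [0.5907, -0.2945, 0.1228]
tool_rot: [-0.005, 0.607, 0.795, -0.001]
contact_force: [-1.2, 1.0, -0.4]
gripper_width: -0.004
grasp_force: 0.0
```

```bash
python3 - <<'E'
from h import *
np.set_printoptions(precision=4,suppress=True)
p=bot.read_camera("scene");c=cloud(p)
print("plate",c[318,68],c[318,37],c[318,100],c[290,68])
th=np.deg2rad(15.3);R=np.array([[np.cos(th),-np.sin(th)],[np.sin(th),np.cos(th)]])
o=bot.get_obs();print(o["eef_pos"],"cab frame",R.T@(np.array(o["eef_pos"])[:2]-[.7095,-.207]),o["contact_force"])
for n in("scene","side"):
    if n=="side":p=bot.read_camera(n)
    for q in("wide_cabinet","wide_door_hinge"):
        for r in bot.landmark_of(p,q)[:1]:print(n,q,r["xyz"],r["confidence"])
cv2.imwrite("pics/s2.png",p["img"][...,::-1])
E
```

```text
plate [ 0.6217 -0.32    0.3518] [ 0.6329 -0.3112  0.4363] [ 0.6236 -0.3163  0.2754] [ 0.643  -0.2653  0.4585]
[ 0.5928 -0.2953  0.1262] cab frame [-0.1359 -0.0543] [0.6436 0.091  0.8894]
scene wide_cabinet [0.7104, -0.2099, -0.0025] 0.77
scene wide_door_hinge [0.6017, -0.1401, 0.1487] 0.64
side wide_cabinet [0.7117, -0.2053, 0.0043] 0.83
```

View pics/s2.png

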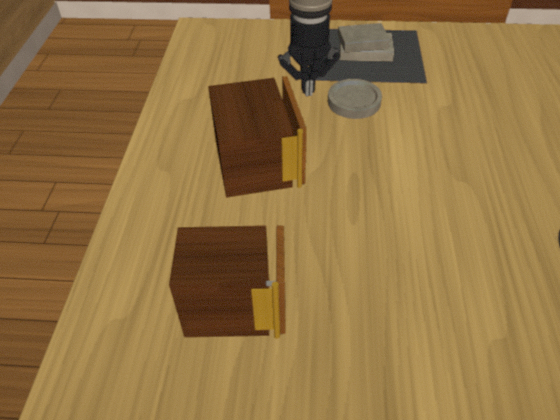

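The gripper hangs at px (310,85), in front of the wide door's free end. The hinge is at (300,160) and the plate at (355,97). I'll press now.

>>> send_rows:
  deltas: "-0.008 0.01 0 0; -0.008 0.016 0 0; -0.008 0.02 0 0; -0.008 0.023 0 0; -0.008 0.023 0 0"

```text
t: 2.4
eef_pos: [0.6189, -0.2973, 0.1285]
tool_rot: [0.0, 0.606, 0.795, 0.0]
contact_force: [0.0, 0.4, -0.6]
gripper_width: -0.002
grasp_force: 0.0
```

```bash
python3 - <<'E'
from h import *
np.set_printoptions(precision=4,suppress=True)
th=np.deg2rad(15.3);R=np.array([[np.cos(th),-np.sin(th)],[np.sin(th),np.cos(th)]])
o=bot.get_obs();print(o["eef_pos"],"cab frame",R.T@(np.array(o["eef_pos"])[:2]-[.7095,-.207]),R.T@np.array(o["contact_force"])[:2])
p=bot.read_camera("side");c=cloud(p);print(c[97,355],c[97,330],c[97,380],c[112,355])
E
```

```text
[ 0.6189 -0.2973  0.1285] cab frame [-0.1112 -0.0632] [0.1239 0.3829]
[ 0.4834 -0.4354  0.0202] [ 0.5436 -0.4232  0.0268] [ 0.4249 -0.4292  0.0265] [ 0.485  -0.3738  0.0219]
```

>>> send_rows:
  deltas: "0 0.002 0 0; 0 0.004 0 0; 0 0.005 0 0; 0 0.005 0 0; 0 0.005 0 0"

```text
t: 2.95
eef_pos: [0.622, -0.297, 0.1282]
tool_rot: [-0.001, 0.607, 0.795, -0.001]
contact_force: [-4.2, -0.7, 3.4]
gripper_width: 0.001
grasp_force: 2.6
```

>>> send_rows:
  deltas: "0 0.002 0 0; 0 0.003 0 0; 0 0.004 0 0; 0 0.004 0 0; 0 0.004 0 0"

```text
t: 3.45
eef_pos: [0.6256, -0.2962, 0.1282]
tool_rot: [-0.001, 0.607, 0.795, -0.001]
contact_force: [-7.0, -1.0, 3.9]
gripper_width: -0.001
grasp_force: 2.9
```

>>> send_rows:
  deltas: "0 0.002 0 0; 0 0.003 0 0; 0 0.004 0 0; 0 0.004 0 0; 0 0.004 0 0"

```text
t: 3.95
eef_pos: [0.6294, -0.2952, 0.1282]
tool_rot: [-0.001, 0.607, 0.795, -0.001]
contact_force: [-6.1, -1.2, 3.0]
gripper_width: 0.003
grasp_force: 3.0
```

>>> send_rows:
  deltas: "0 -0.04 0 0; 0 -0.09 0 0; 0 -0.12 0 0; 0 -0.12 -0.04 0; 0 -0.12 -0.07 0"

```text
t: 4.45
eef_pos: [0.5143, -0.3266, 0.1994]
tool_rot: [-0.0, 0.608, 0.794, 0.0]
contact_force: [-0.1, -1.0, 0.1]
gripper_width: 0.002
grasp_force: 0.0
```

>>> send_rows:
  deltas: "0 0 0 0; 0 0 0 0; 0 0 0 0; 0 0 0 0; 0 0 0 0"

```text
t: 4.95
eef_pos: [0.5151, -0.3256, 0.1972]
tool_rot: [-0.001, 0.607, 0.795, -0.0]
contact_force: [-0.2, -0.7, 0.5]
gripper_width: -0.0
grasp_force: 0.0
```

>>> send_rows:
  deltas: "0 0 0 0; 0 0 0 0; 0 0 0 0; 0 0 0 0; 0 0 0 0"

```text
t: 5.45
eef_pos: [0.5154, -0.3259, 0.1983]
tool_rot: [-0.0, 0.607, 0.795, -0.0]
contact_force: [0.3, -0.7, -0.1]
gripper_width: -0.001
grasp_force: 0.0
```

>>> send_rows:
  deltas: "0 0 0 0; 0 0 0 0; 0 0 0 0; 0 0 0 0; 0 0 0 0"

```text
t: 5.95
eef_pos: [0.5154, -0.3259, 0.1983]
tool_rot: [-0.0, 0.607, 0.795, 0.0]
contact_force: [-0.1, 0.1, 0.1]
gripper_width: 0.005
grasp_force: 0.0
```

```bash
cat >> h.py <<'E'
np.set_printoptions(precision=4,suppress=True)
th=np.deg2rad(15.3);R=np.array([[np.cos(th),-np.sin(th)],[np.sin(th),np.cos(th)]])
def rep(name):
    o=bot.get_obs();print(o["t"],o["eef_pos"],"cab",R.T@(np.array(o["eef_pos"])[:2]-[.7095,-.207]),o["contact_force"])
    p=bot.read_camera("side");c=cloud(p).reshape(-1,3)
    k=(c[:,:2]-[.7095,-.207])@R
    s=(abs(c[:,2]-.147)<.008)&(k[:,0]<-.075)&(k[:,0]>-.30)&(abs(k[:,1])<.2)
    K=k[s]*1000
    if len(K): print(len(K),"door top pts",K[np.argsort(K[:,1])][::max(1,len(K)//14)].round().tolist(), cv2.minAreaRect(K.astype(np.float32)))
    cv2.imwrite(f"pics/{name}.png",p["img"][...,::-1])
E
python3 -c "from h import *;rep('s3')"
```

```text
5.95 [ 0.5154 -0.3259  0.1983] cab [-0.2186 -0.0635] [-0.0618  0.1073  0.0991]
459 door top pts [[-175.0, -70.0], [-165.0, -53.0], [-153.0, -39.0], [-141.0, -24.0], [-140.0, -10.0], [-133.0, 4.0], [-121.0, 16.0], [-118.0, 28.0], [-118.0, 40.0], [-113.0, 53.0], [-98.0, 63.0], [-97.0, 76.0], [-95.0, 86.0], [-92.0, 92.0], [-87.0, 97.0]] ((-128.28097534179688, 14.590965270996094), (192.75405883789062, 16.328697204589844), 62.734859466552734)
```

View pics/s3.png

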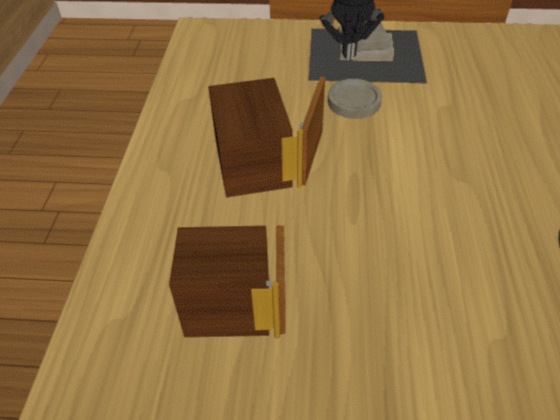

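The door stands ajar at about 0.45 rad, with its free edge at px (322,80), and the narrow door is still shut. Next I'll go over the top and down behind it.

>>> send_rows:
  deltas: "0.004 0.045 0 0; 0.004 0.09 0 0; 0.004 0.105 0 0; 0.004 0.105 0 0; 0.004 0.105 0.02 0"

```text
t: 6.5
eef_pos: [0.6166, -0.2957, 0.1805]
tool_rot: [0.002, 0.607, 0.795, 0.0]
contact_force: [0.7, 0.1, -1.0]
gripper_width: -0.003
grasp_force: 0.0
```

>>> send_rows:
  deltas: "0 0 0.025 0; 0 0 0.045 0; 0 0 0.055 0; 0 0 0.055 0; 0 0 0.055 0"

```text
t: 7.0
eef_pos: [0.6155, -0.2951, 0.1242]
tool_rot: [0.0, 0.607, 0.795, -0.0]
contact_force: [-0.1, -0.4, -0.2]
gripper_width: 0.002
grasp_force: 0.0
```

```bash
python3 -c "from h import *;rep('s4')"
```

```text
7.0 [ 0.6155 -0.2951  0.1242] cab [-0.1139 -0.0602] [-0.1183 -0.3726 -0.1824]
546 door top pts [[-164.0, -72.0], [-101.0, -56.0], [-110.0, -52.0], [-116.0, -48.0], [-151.0, -37.0], [-151.0, -20.0], [-142.0, -2.0], [-133.0, 12.0], [-125.0, 28.0], [-113.0, 43.0], [-113.0, 58.0], [-96.0, 72.0], [-91.0, 85.0], [-93.0, 93.0]] ((-105.03582763671875, 5.629447937011719), (190.31459045410156, 63.289024353027344), 64.74403381347656)
```

View pics/s4.png

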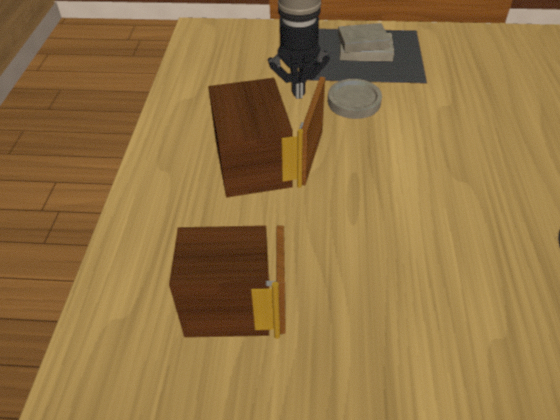

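The fingers are at px (298,92), in the wedge behind the ajar door. Now I'll swing it open along an arc about the hinge.

>>> send_rows:
  deltas: "0.01 -0.019 0 0; 0.018 -0.038 0 0; 0.029 -0.056 0 0; 0.042 -0.072 0 0; 0.057 -0.086 0 0"

```text
t: 7.55
eef_pos: [0.5176, -0.2628, 0.1249]
tool_rot: [0.001, 0.607, 0.795, 0.0]
contact_force: [0.9, 0.3, 0.4]
gripper_width: 0.0
grasp_force: 0.2
```

>>> send_rows:
  deltas: "0.017 -0.012 0 0; 0.035 -0.021 0 0; 0.055 -0.028 0 0; 0.075 -0.032 0 0; 0.093 -0.033 0 0"

```text
t: 8.05
eef_pos: [0.4615, -0.1809, 0.1247]
tool_rot: [0.001, 0.607, 0.795, 0.0]
contact_force: [1.5, 0.3, 0.4]
gripper_width: 0.001
grasp_force: 0.2
```

>>> send_rows:
  deltas: "0.008 0 0 0; 0.014 0.001 0 0; 0.017 0.001 0 0; 0.017 0.001 0 0; 0.017 0.001 0 0"

```text
t: 8.55
eef_pos: [0.458, -0.165, 0.1233]
tool_rot: [0.0, 0.607, 0.795, -0.0]
contact_force: [-0.3, -0.1, -0.1]
gripper_width: -0.002
grasp_force: 0.0
```

```bash
python3 -c "from h import *;rep('s5')"
```

```text
8.55 [ 0.458  -0.165   0.1233] cab [-0.2315  0.1069] [-0.2973 -0.1178 -0.1191]
927 door top pts [[-81.0, 88.0], [-86.0, 100.0], [-143.0, 103.0], [-110.0, 106.0], [-141.0, 109.0], [-129.0, 112.0], [-146.0, 114.0], [-151.0, 116.0], [-158.0, 118.0], [-218.0, 121.0], [-195.0, 124.0], [-206.0, 127.0], [-218.0, 130.0], [-220.0, 134.0], [-257.0, 139.0]] ((-171.1999053955078, 106.5556411743164), (33.7387580871582, 184.4567108154297), 78.47162628173828)
```

View pics/s5.png

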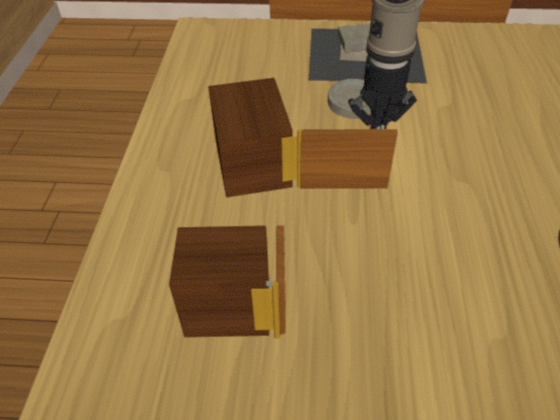

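The door now spans px (300,130) to (395,185), about 100 deg open, and the narrow door is still shut. I'll back the fingers off and lift.

>>> send_rows:
  deltas: "-0.02 0 0 0; -0.04 0 0 0; -0.04 0 -0.04 0; -0.04 0 -0.09 0; -0.04 0 -0.12 0"

```text
t: 9.1
eef_pos: [0.4692, -0.2041, 0.2464]
tool_rot: [0.001, 0.607, 0.795, 0.001]
contact_force: [0.3, 0.1, -0.7]
gripper_width: -0.003
grasp_force: 0.0
```

>>> send_rows:
  deltas: "0 0 0 0; 0 0 0 0; 0 0 0 0; 0 0 0 0; 0 0 0 0"

```text
t: 9.6
eef_pos: [0.4678, -0.2029, 0.2422]
tool_rot: [-0.001, 0.607, 0.795, -0.0]
contact_force: [0.6, -0.5, 0.2]
gripper_width: 0.001
grasp_force: 0.0
```

```bash
python3 -c "from h import *;rep('s6')"
```

```text
9.6 [ 0.4678 -0.2029  0.2422] cab [-0.2321  0.0678] [ 0.6446 -0.5465  0.1589]
879 door top pts [[-87.0, 86.0], [-144.0, 100.0], [-87.0, 103.0], [-158.0, 105.0], [-120.0, 108.0], [-147.0, 111.0], [-142.0, 114.0], [-155.0, 116.0], [-164.0, 119.0], [-184.0, 122.0], [-188.0, 125.0], [-212.0, 127.0], [-224.0, 130.0], [-242.0, 133.0], [-255.0, 137.0]] ((-169.5315399169922, 114.3814697265625), (19.081745147705078, 184.44334411621094), 76.9556884765625)
```

View pics/s6.png

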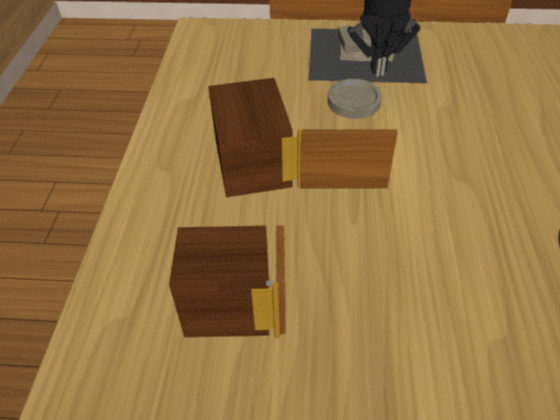

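The wide door stands about 103 deg open at px (300-395,130-188), the gripper is clear of it, and the narrow door is shut.

```bash
python3 -c "from station import bot;print(bot.hand_in())"
```

```text
the job is handed in; nothing more can be done
None
```

I pressed the wide cabinet's door until the catch let go, let it spring ajar, and swung it open to about 103°. The narrow cabinet stayed shut, the arm is clear, and I handed the job in at about 10 s of the 43 s allowed.

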